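# Fit the arbor spacer and hold the plunger gauge on the wheel's pad

## Robot

A 6-joint arm with a two-finger parallel gripper is mounted at the origin on the work surface. World frame = base frame: x ahead of the robot, y to its left, z up, the work surface at z = 0. Lengths are in m, angles in rad, forces in N, time in s.
With the tool pointing down it reaches from about 0.375 to 0.9 m from the base axis. Payload 3.1 kg.
Tool frame: the origin (TCP) lies on the centre line of the jaws, within the pads' length; the fingertips stand 14 mm ahead of it and the grasp point (between the pads) lies 5 mm behind it (bot.tips_ahead is the distance from the TCP to the fingertips, in m); z points along the fingers, y is the line along which they close (so a half turn about z gives the same grasp; the last joint's range is limited). The gripper opens to 85 mm and grips with 20 to 120 N. Pads are 22 mm wide; open, the fingers measure 114 mm over their backs; the gripper's body (76 mm by 85 mm) begins 54 mm behind the grasp point. The pads swing forward as they close: fully open they stand 13 mm farther back than shut.
Start: joints at [-1.502, 0.527, 1.433, -0, 1.181, -0.178], TCP at [0.153, -0.606, 0.245] pointing down, gripper open.
Joint ranges: [-3.08, 3.08], [-0.75, 2.2], [0.22, 2.44], [-1.43, 4.57], [0, 2.65], [-2.85, 2.85]. Speed limits (rad/s): [2.79, 2.79, 3.14, 3.14, 3.14, 3.14].

## Interface

Orientations are given as [roll, pitch, yaw] about the fixed x, y, z axes, in that order (R = Rz(yaw) Ry(pitch) Rx(roll)).
In Python, from cell import telemetry, eyes, finish_job, finder, bot gives the robot as it stands.
- The arm moves only by the tool servo_tool, never from a script. Its argument "moves" is one flat list of numbers, 6 for each row, row after row: the shift along the tool's x, y, z normalised to -1 to 1, where 1 is 0.025 m, then the turn, a rotation vector about the tool's x, y, z normalised to -1 to 1, where 1 is 0.1 rad. A call has 1 to 20 rows; each row shifts and turns the commanded pose from where the row before left it, along the tool's axes as they then stand; what a row does not reach is not made up. A row lasts 1/8 s, in which the tool goes at most 62.5 mm and 10.7 degrees, less where a joint would pass 70% of its speed; a pose out of reach is approached as far as the arm can. A call with a number of a shift or a turn outside -1 to 1 is refused whole. A call with a gripper value outside its range is refused whole. "jaw" is the opening, from 0 (shut) to 1 (fully open), set as the call begins (left out, the last holds). The fingers move at their own pace and stop on an object; "grip_force" is the grip in N (left out, the last holds). Time passes only in rows, so rows that do not move let the fingers close. It gives the time, the measured TCP pose, the force, the opening and the grip force at its end, in the units of the state.
- telemetry.sense(): the state, without advancing time (a new reading comes with each control period).
- eyes.get_image(name): name is "scene" or "top"; returns (picture, depth): 420x560x3 uint8, blue, green, red; 420x560 float32, m along the optical axis (not along the pixel's ray), 0 where there is no reading.
- eyes.camera_model(name): a dict with "mtx" (3x3 intrinsics, pixels), "k1" (the pictures are not rectified: a ray, as slopes to the right and down, at radius r is drawn at 1 + k1 r^2 times it, then the intrinsics apply), "R" (3x3) and "t" (3): a world point X has camera coordinates R X + t. Camera axes: x right, y down, z forward; pixel columns grow to the right and rows downward; lengths in m; the calibration is good to about 2 mm. A picture is of the moment at which its call begins. camera_model takes no time and is no camera call.
- finish_job(): hands the job in; it is judged then, once.
Trained networks look in the newest picture that a camera, given by its name, has taken for a name from the list of things; names that differ only in an ending like _2 or _b are one class to them, and where a whole thing is asked for, a point or a joint stands for the part that bears it (a point fixed in the world has none). Each returns a list of dicts, best first, with "p" (0 to 1); they miss things now and then, are a little off and sometimes report something else, mostly with a low value. They report only what shows in the picture. A call takes as long as a camera call. They do not tell look-alikes from the thing itself.
- finder.silhouettes(camera, name): "pixels" (420x560 bool, what is visible of it) and "box" ([left, top, width, height] in pixels, round what is visible of it).
The state is a dict: "time": time; "joint_positions": joint angles; "joint_velocities": joint speeds; "effort": joint torques, N m; "tool_pos": TCP position; "orientation": TCP orientation; "force": force on the tool from outside, world axes, zero at the start; "wrist_torque": the same for the moment, N m; "finger_gap": opening from 0.0 (shut) to 1.0 (fully open); "grasp_force": force on a finger pad.
Only numpy, scipy, OpenCV 4.12 (cv2) and the standard library are available. Lean on these libraries where they do the work, as an engineer would, in place of code of your own. Each camera call takes 0.05 s, during which the arm holds its last target. There are 200 camera calls.

## Task

Slide the taller of the two aluminium rings over the upright arbor until it sits flat on the grinding wheel's hub, and let go of it. Then lift the plunger gauge out of its wooden stand and hold its point on the middle of the round steel pad on the wheel's bevel, square to the bevel, pressing lightly so that its sprung plunger goes in about half way. Finish while still holding the gauge pressed there, and leave the other things on the bench where they are.

Things in the scene. Friction and masses are not known exactly. Their poses are not given: they have to be found in the camera images.
- wheel: Fixed: brown-grey grinding wheel, 152 mm across, flat about an upright steel arbor on a grey foot. Origin on the bench on the arbor's axis. Flat hub face (radius 28 mm) at z 66 mm; from there a bevel slopes down and outward at 20 degrees to radius 76 mm, z 48.5 mm. Arbor 16 mm thick, top at z 112 mm, chamfered 4 mm. Pad on the bevel in the body's +x direction; two 8 mm dark screw heads are not it.
- seat (a point): Centre of the wheel's flat hub face, on the arbor's axis, 66 mm above the bench: where the underside of the spacer must come to rest. z up.
- pad: Round steel pad, 16 mm in diameter, standing 1.5 mm proud of the bevel, 52 mm out from the arbor's axis. Part of the fixed wheel. Its z axis is square to the bevel, pointing out of it (leaning 20 degrees from vertical, away from the arbor). Origin on its axis 3 mm below its face.
- spot (a point): Middle of the pad's outer face (a tiny dark dot): where the gauge's point must press. Axes as pad: z square to the bevel, outward.
- spacer: The taller loose aluminium ring: outer diameter 34 mm, bore 19 mm, height 30 mm, about 60 g, standing on the cream parts mat. Origin at the centre of its underside, z along its axis.
- stand: Fixed wooden block 70 x 70 mm, 60 mm high, with an upright 21 mm hole right through its middle that holds the gauge. Origin at the centre of its underside.
- gauge: Loose pen-like aluminium plunger gauge, about 0.11 kg, hanging upright in the stand by its collar. Origin: centre of the collar's underside; z along the gauge, away from its point. Barrel 18 mm thick, z -25 to +62 mm; collar 28 mm thick, z 0 to 6 mm, rests on the stand. Grip the barrel above the collar. Plunger's point, when out, at z -42 mm. Lift it about 45 mm to clear the stand.
- tip (a point): The round point (3 mm radius) of the gauge's steel plunger; moves with the plunger. z along the gauge, away from the point.
- plunger (a joint): How far the plunger is pushed into the gauge: 0 (out) to 0.008 m (fully in). Spring: about 1.1 N to start moving, then 0.7 N per mm: 3.9 N half way, 6.7 N fully in.
- mat: Cream parts mat 200 x 130 mm, 3 mm thick, fixed; the two rings stand on it, about 100 mm apart along its long (x) axis. Origin at the centre of its underside.
- collar: Bystander: the lower loose aluminium ring, outer diameter 40 mm, bore 19 mm, height 12 mm, on the mat; not the one to fit. Origin at the centre of its underside.
- stone_a: Bystander: rough green stone, about 42 x 28 x 26 mm, near the robot. Origin under its centre.
- stone_b: Bystander: rough teal stone, about 55 x 37 x 34 mm, beyond the wheel. Origin under its centre.
- stone_c: Bystander: rough olive stone, about 48 x 32 x 30 mm, beyond the wheel. Origin under its centre.
- jar: Bystander: closed jar, 56 mm in diameter, 65 mm high. Origin under its centre.
- wrench: Bystander: steel wrench, 160 mm long, lying beyond the wheel. Origin at its middle.
- brush: Bystander: brush, 170 mm long, lying beyond the wheel. Origin at its middle.
- nut: Bystander: round brass nut, 26 mm in diameter, 11 mm high, near the robot. Origin under its centre.
Mind the look-alikes: they are no part of the job. Of the things that look like the gauge, the smaller one is meant.

How it is judged:
On the way, in this order (a step that is already met when the one before it is completed fails the run):
1. the tall ring sits flat on the wheel's hub, round the arbor, and has been let go (z of spacer in the frame of seat between -0.003 and 0.003 m and horizontal distance between spacer and seat below 0.004 m and angle between spacer's own z axis and vertical below 0.06 rad and contact force between the fingers and spacer below 0.1 N), for 0.2 s.
2. the gauge is held in the gripper, clear of its stand (height (world z) of gauge above 0.105 m and contact force between the fingers and gauge above 1 N), for 0.1 s.
At the end, for the whole second after the job is handed in: Tall ring flat on the hub (3 mm in height, 4 mm sideways), untouched; gauge still gripped and at rest, point within 5.5 mm of the pad's middle, within 8 degrees of square to the bevel, plunger in 1.5 to 6.5 mm, pressing the pad with 1.2 to 8 N (all of step 1 and distance between tip and spot below 0.0055 m and angle between the z axis of gauge and the z axis of pad, either way round below 0.14 rad and value of joint plunger between 0.0015 and 0.0065 m and contact force between gauge and pad between 1.2 and 8 N and contact force between the fingers and gauge above 1 N and linear speed of gauge below 0.02 m/s); the arm keeps its last pose, push and grip.
It fails at once if a bystander is moved by more than 30 mm (distance of any of collar, stone_a, stone_b, stone_c, jar, wrench, brush, nut from where it was at the start of the episode above 0.03 m).
It fails at once if the gauge is pushed hard (over 20 N) against the wheel or its pad (contact force between gauge and wheel above 20 N).
It also fails if it takes over 62 s, if anything falls off the work surface, if the arm or the gripper's body presses on something with over 40 N, if the wrist force passes 120 N, or if a joint passes its speed limit or range.

## Working session

There is one attempt and no reset: what is moved stays moved. The work goes in short steps, Python scripts to look and compute and a tool call to move; the robot and the scene stay as the last step left them, time stands still between calls to the robot, and variables do not carry over. Pictures are saved under pics/ and viewed, at most 10 in all, crops included, and the job is handed in when it is done.

Besides the shell and the picture viewer there is one more tool, called after "Request:" by a JSON object that holds its "fn" and its "kwargs". servo_tool: Moves the arm, as the interface text tells. Its arguments: {"type":"object","properties":{"moves":{"type":"array"},"jaw":{"type":"number"},"grip_force":{"type":"number"}},"required":["moves"]}

```bash
mkdir -p pics; cat > h.py <<'E'
import numpy as np, cv2
from cell import telemetry, eyes, finish_job, finder, bot
def und(name,uv):
    c=eyes.camera_model(name);K=np.array(c["mtx"]);k=c["k1"]
    uv=np.atleast_2d(np.array(uv,float))
    return cv2.undistortPoints(uv.reshape(-1,1,2),K,np.array([k,0,0,0,0.])).reshape(-1,2)
def ray(name,uv):
    c=eyes.camera_model(name);R=np.array(c["R"]);t=np.array(c["t"])
    n=und(name,uv);d=np.c_[n,np.ones(len(n))]@R
    return -R.T@t,d
def deproj(name,uv,z):  # depth z
    o,d=ray(name,uv);return o+d*np.asarray(z).reshape(-1,1)
def atz(name,uv,h):
    o,d=ray(name,uv);return o+d*((h-o[2])/d[:,2])[:,None]
def cloud(name,depth,mask):
    v,u=np.nonzero(mask&(depth>0));return deproj(name,np.c_[u,v],depth[v,u])
def proj(name,X):
    c=eyes.camera_model(name);r=cv2.Rodrigues(np.array(c["R"]))[0]
    return cv2.projectPoints(np.atleast_2d(np.array(X,float)),r,np.array(c["t"],float),np.array(c["mtx"],float),np.array([c["k1"],0,0,0,0.]))[0].reshape(-1,2)
E
python3 - <<'E'
from h import *
im={}
for n in("scene","top"):
    p,d=eyes.get_image(n);cv2.imwrite(f"pics/{n}0.png",p);np.savez(f"{n}0.npz",p=p,d=d)
    c=eyes.camera_model(n);print(n,(-np.array(c["R"]).T@np.array(c["t"])).round(3),np.array(c["R"])[2].round(2))
    for o in("wheel","pad","spacer","stand","gauge","mat","collar","jar"):
        for r in finder.silhouettes(n,o):
            pts=cloud(n,d,np.array(r["pixels"]))
            print(n,o,round(r["p"],2),r["box"],np.median(pts,0).round(3) if len(pts) else None, np.percentile(pts[:,2],98).round(3) if len(pts) else None)
print(telemetry.sense())
E
```

```text
scene [1.07  0.413 0.88 ] [-0.45 -0.43 -0.79]
scene wheel 0.74 [251.7, 174.2, 75.2, 62.6] [ 0.595 -0.021  0.055] 0.094
scene wheel 0.62 [225.5, 104.9, 13.9, 24.8] [ 0.52  -0.277  0.087] 0.123
scene spacer 0.76 [449.0, 264.0, 17.7, 23.0] [0.487 0.322 0.026] 0.035
scene spacer 0.73 [253.7, 174.7, 72.3, 59.6] [ 0.596 -0.022  0.055] 0.094
scene stand 0.93 [209.2, 116.9, 44.0, 43.2] [ 0.533 -0.262  0.048] 0.062
scene gauge 0.81 [190.9, 120.4, 14.3, 47.6] [ 0.617 -0.282  0.081] 0.136
scene gauge 0.78 [222.6, 106.8, 15.4, 25.3] [ 0.521 -0.277  0.087] 0.123
scene mat 0.91 [382.0, 243.3, 107.5, 104.5] [0.536 0.311 0.003] 0.006
scene collar 0.74 [411.2, 301.2, 25.7, 19.8] [0.585 0.308 0.014] 0.018
scene jar 0.45 [313.8, 149.3, 5.0, 11.8] [ 0.416 -0.1    0.008] 0.013
top [ 0.492 -0.019  1.123] [ 0.08 -0.01 -1.  ]
top wheel 0.82 [251.7, 163.8, 75.0, 73.9] [ 0.58  -0.036  0.057] 0.07
top pad 0.48 [269.5, 180.5, 4.6, 5.5] [0.619 0.    0.058] 0.062
top pad 0.17 [404.8, 223.3, 14.0, 13.8] [ 0.515 -0.28   0.092] 0.125
top spacer 0.79 [121.2, 240.4, 18.1, 18.5] [0.479 0.315 0.028] 0.036
top stand 0.55
[... 608 characters left out ...]

{'time': 0.9, 'joint_positions': array([-1.50153001e+00,  5.27442571e-01,  1.43268689e+00, -1.22280675e-05,
        1.18140594e+00, -1.78534778e-01]), 'joint_velocities': array([-0.00040296, -0.00037859,  0.00025656, -0.00047759,  0.0002149 ,
       -0.00033101]), 'effort': array([ 3.10708147e-04, -4.42301345e+01, -1.78424013e+01, -1.65220995e-04,
        6.28536272e-04, -4.43611697e-06]), 'tool_pos': array([ 0.15329871, -0.60589131,  0.2453499 ]), 'orientation': array([3.14153831e+00, 2.13017066e-05, 2.47805734e-01]), 'force': array([-0.3803982 ,  0.68273672, -0.15717125]), 'wrist_torque': array([-0.09494469, -0.01977601,  0.02795577]), 'grasp_force': 0.0, 'finger_gap': 1.0042657252585065}
```

```bash
python3 - <<'E'
import numpy as np,cv2
t=np.load("top0.npz")["p"];s=np.load("scene0.npz")["p"]
f=lambda im,l,tp,w,h:cv2.resize(im[tp:tp+h,l:l+w],(400,300),interpolation=cv2.INTER_CUBIC)
a=np.vstack([np.hstack([f(t,238,155,107,80),f(t,360,155,107,80)]),np.hstack([f(s,235,165,107,80),f(s,170,95,107,80)])])
cv2.imwrite("pics/c1.png",a)
E
```

```text
(no output)
```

View pics/top0.png

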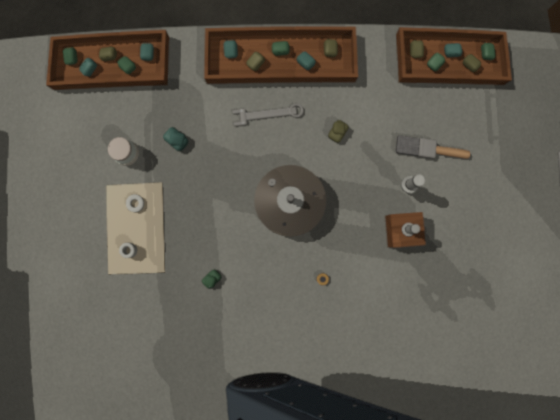

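View pics/c1.png

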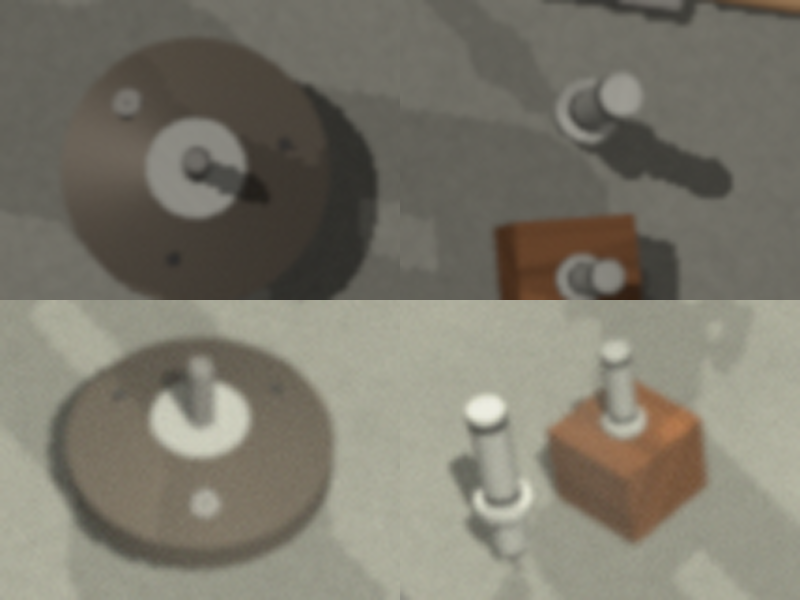

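```bash
cat >> h.py <<'E'
from scipy.optimize import least_squares
def circ(c,r,z): a=np.linspace(0,2*np.pi,48,endpoint=False);return np.c_[c[0]+r*np.cos(a),c[1]+r*np.sin(a),np.full(48,c[2]+z)]
def hullc(name,P):
    h=cv2.convexHull(proj(name,P).astype(np.float32)).reshape(-1,2);m=cv2.moments(h);b=np.r_[h.min(0),h.max(0)]
    return np.array([m["m10"]/m["m00"],m["m01"]/m["m00"]]),b
def maskc(m): v,u=np.nonzero(m);return np.array([u.mean(),v.mean()])
E
python3 - <<'E'
from h import *
D={n:np.load(n+"0.npz") for n in("scene","top")}
for n in D: eyes.get_image(n)
M={}
def best(n,o,uv):
    for r in finder.silhouettes(n,o):
        b=r["box"]
        if np.hypot(b[0]+b[2]/2-uv[0],b[1]+b[3]/2-uv[1])<9: return np.array(r["pixels"])
shapes={"spacer":([(17,0),(17,30)],(130,250),(458,275)),"collar":([(20,0),(20,12)],(133,202),(424,311)),
"wheel":([(76,-17.5),(28,0),(8,46),(76,-30)],(289,200),(289,205)),
"gauge":([(9,0),(14,0),(14,6),(9,62)],(411,229),(230,119))}
for o,(sh,ut,us) in shapes.items():
    c={"top":best("top",o,ut),"scene":best("scene",o,us)}
    for n in c:
        if c[n] is None: print(o,n,"none");continue
        g=maskc(c[n])
        z={"spacer":.003,"collar":.003,"wheel":.066,"gauge":.060}[o]
        f=lambda x,z,n=n,g=g:hullc(n,np.vstack([circ((x[0],x[1],z),r/1e3,h/1e3) for r,h in sh]))[0]-g
        s=least_squares(lambda x:f(x,z),[.5,0])
        v,u=np.nonzero(c[n]);bm=np.array([u.min(),v.min(),u.max(),v.max()])
        bh=hullc(n,np.vstack([circ((*s.x,z),r/1e3,h/1e3) for r,h in sh]))[1]
        print(o,n,s.x.round(4),bm,bh.round(1),c[n].sum())
    if all(v is not None for v in c.values()):
        s=least_squares(lambda x:np.r_[tuple(hullc(n,np.vstack([circ(x,r/1e3,h/1e3) for r,h in sh]))[0]-maskc(c[n]) for n in c)],[.5,0,.03],x_scale=.1)
        print("  3d",s.x.round(4),s.fun.round(2))
def blob(n,uv,r=5,thr=None):
    p=cv2.cvtColor(D[n]["p"],cv2.COLOR_BGR2GRAY).astype(float);u,v=map(round,uv)
    w=p[v-r:v+r+1,u-r:u+r+1];w=np.clip(w-np.percentile(w,50)-8,0,None)
    V,U=np.mgrid[v-r:v+r+1,u-r:u+r+1];return np.array([(U*w).sum(),(V*w).sum()])/w.sum()
def tri(pt):
    f=lambda X:np.r_[tuple(proj(n,X)[0]-pt[n] for n in pt)]
    s=least_squares(f,[.5,0,.05],x_scale=.1);return s.x,s.fun
pt={"top":blob("top",(272,182)),"scene":blob("scene",(290,219))}
print("pad",pt,tri(pt),[atz(n,pt[n],.0587).round(4) for n in pt])
# hub disc & arbor top by depth
for n,uv in(("top",(290.7,198)),("scene",(288.5,181))):print(n,atz(n,uv,.112).round(4))
d=D["top"]["d"];m=np.zeros(d.shape,bool);m[185:216,275:307]=1
P=cloud("top",d,m);h=P[(abs(P[:,2]-.066)<.003)];print("hub",len(h),h.mean(0).round(4),(h.min(0)+h.max(0))/2)
E
```

```text
spacer top [0.4796 0.319 ] [119 242 136 257] [117.9 241.8 136.9 257.5] 228
spacer scene [0.48  0.321] [447 265 466 286] [445.9 264.  467.1 286.6] 345
  3d [0.4792 0.3203 0.001 ] [-0.31  0.19 -0.34  0.03]
collar top [0.582  0.3063] [126 194 143 212] [125.  194.  144.  212.4] 237
collar scene [0.584  0.3084] [411 300 431 319] [410.1 298.5 432.4 320.3] 270
  3d [ 0.5821  0.3078 -0.0008] [-0.16  0.1  -0.15  0.  ]
wheel top [ 0.5823 -0.0368] [254 165 325 235] [253.4 164.1 325.3 235.8] 4003
wheel scene [ 0.5851 -0.032 ] [253 175 324 236] [252.4 175.8 324.5 235.9] 3568
  3d [ 0.5822 -0.0361  0.0598] [-0.41  0.29 -0.46 -0.04]
gauge top [ 0.5164 -0.2843] [402 223 418 235] [400.8 222.2 419.3 235.6] 173
gauge scene [ 0.5166 -0.2822] [224 106 235 130] [223.1 105.  235.5 131.7] 205
  3d [ 0.516  -0.2841  0.0587] [-0.22  0.22 -0.33 -0.07]
pad {'top': array([271.32286996, 181.69058296]), 'scene': array([289.52526215, 218.83412774])} (array([0.61954004, 0.00133404, 0.05666671]), array([-0.3007539 ,  0.24115412, -0.37213209, -0.03476637])) [array([[0.6198, 0.0007, 0.0587]]), array([[0.6202, 0.003 , 0.0587]])]
top [[ 0.5803 -0.0385  0.112 ]]
scene [[ 0.5804 -0.0357  0.112 ]]
hub 690 [ 0.581  -0.0378  0.0656] [ 0.5804125  -0.03906599  0.06598931]
```

In the top view, the wheel is at (290,200), its bright pad at (271,182) and the dark screw heads at (283,223) and (314,193). The tall ring is at (126,250) and the low collar at (135,203). There are two gauge-like things. The larger one stands free at (414,183) with its top at 137 mm. The smaller one hangs in the wooden stand at (411,229) with its top at 123 mm. The smaller one is meant, and the crop confirms that it hangs in the block by its collar.

Request:
{"fn": "servo_tool", "kwargs": {"moves": [0,0,0,0,0,-0.9,0,0,0,0,0,-0.9,0,0,0,0,0,-0.9,0,0,0,0,0,-0.9,0,0,0,0,0,-0.9,0,0,0,0,0,-0.87,0.96,-0.18,0,0,0,0,0.96,-0.18,0,0,0,0,0.96,-0.18,0,0,0,0,0.96,-0.18,0,0,0,0,0.96,-0.18,0,0,0,0,0.96,-0.18,0,0,0,0,0.96,-0.18,0,0,0,0,0.96,-0.18,0,0,0,0,0.96,-0.18,0,0,0,0,0.96,-0.18,0,0,0,0,0.96,-0.18,0,0,0,0,0.96,-0.18,0,0,0,0,0.96,-0.18,0,0,0,0,0.96,-0.18,0,0,0,0], "jaw": 1}}

```text
time: 3.9
tool_pos: [0.3473, -0.3225, 0.2454]
orientation: [3.141, 0.0, 0.785]
force: [0.5, 0.9, -0.1]
finger_gap: 0.999
grasp_force: 0.0
```

Request:
{"fn": "servo_tool", "kwargs": {"moves": [0.96,-0.18,0,0,0,0,0.96,-0.18,0,0,0,0,0.96,-0.18,0,0,0,0,0.96,-0.18,0,0,0,0,0.96,-0.18,0,0,0,0,0.96,-0.18,0,0,0,0,0.96,-0.18,0,0,0,0,0.96,-0.18,0,0,0,0,0.96,-0.18,0,0,0,0,0.96,-0.18,0,0,0,0,0.96,-0.18,0,0,0,0,0.9,-1,0,0,0,0,0.9,-1,0,0,0,0,0.9,-1,0,0,0,0,0.9,-1,0,0,0,0,0.9,-1,0,0,0,0,0.9,-1,0,0,0,0,0.9,-1,0,0,0,0,0.9,-1,0,0,0,0,0.9,-1,0,0,0,0]}}

```text
time: 6.4
tool_pos: [0.4819, 0.2018, 0.2454]
orientation: [3.141, -0.0, 0.785]
force: [0.3, 0.3, -0.3]
finger_gap: 1.001
grasp_force: 0.0
```

```bash
cat >> h.py <<'E'
from scipy.spatial.transform import Rotation as Ro
def st():
    s=telemetry.sense();R=Ro.from_euler("xyz",s["orientation"])
    print("t",round(s["time"],2),"pos",s["tool_pos"].round(4),"rpy",np.round(s["orientation"],3),"F",s["force"].round(2),"gap",round(s["finger_gap"],3),"gf",round(s["grasp_force"],1),"q",s["joint_positions"].round(2));return s,R
def need(target,rot=None):
    s,R=st();d=R.inv().apply(np.array(target)-s["tool_pos"])/.025
    print("shift units",d.round(2))
    if rot is not None: print("turn units",((R.inv()*rot).as_rotvec()/.1).round(2))
E
python3 -c "
from h import *
need([.48,.32,.020],Ro.from_euler('xyz',[np.pi,0,.785]));print(bot.tips_ahead)"
```

```text
t 6.4 pos [0.4819 0.2018 0.2454] rpy [ 3.141 -0.     0.785] F [ 0.25  0.34 -0.25] gap 1.001 gf 0.0 q [ 0.18  0.39  1.69 -0.    1.06  0.97]
shift units [ 3.29 -3.4   9.01]
turn units [ 0. -0.  0.]
0.014
```

Request:
{"fn": "servo_tool", "kwargs": {"moves": [0.82,-0.85,0.5,0,0,0,0.82,-0.85,0.5,0,0,0,0.82,-0.85,0.5,0,0,0,0.83,-0.85,0.5,0,0,0,0,0,1,0,0,0,0,0,1,0,0,0,0,0,1,0,0,0,0,0,1,0,0,0,0,0,1,0,0,0,0,0,1,0,0,0,0,0,0.5,0,0,0,0,0,0.5,0,0,0,0,0,0,0,0,0]}}

```text
time: 8.02
tool_pos: [0.4803, 0.3183, 0.0198]
orientation: [-3.141, 0.001, 0.785]
force: [0.5, -0.4, 0.0]
finger_gap: 1.002
grasp_force: 0.0
```

```bash
python3 -c "
from h import *
need([.48,.32,.020]);p,d=eyes.get_image('scene');q,_=eyes.get_image('top')
f=lambda im,l,t:cv2.resize(im[t:t+80,l:l+107],(400,300),interpolation=2)
cv2.imwrite('pics/c2.png',np.hstack([f(p,400,220),f(q,75,205)]))"
```

```text
t 8.03 pos [0.4803 0.3183 0.0198] rpy [-3.141e+00  1.000e-03  7.850e-01] F [ 0.47 -0.44  0.02] gap 1.002 gf 0.0 q [ 0.39  0.8   1.7  -0.    0.65  1.18]
shift units [ 0.04 -0.06 -0.01]
```

View pics/c2.png

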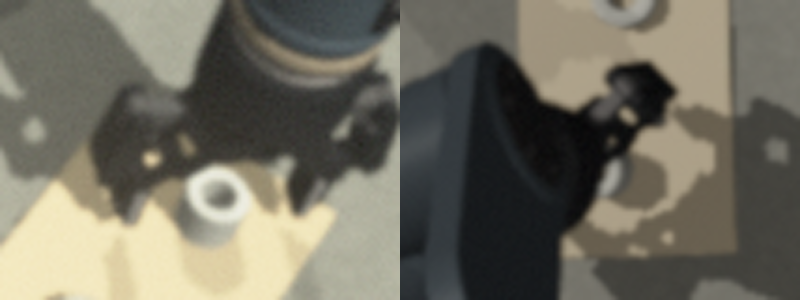

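The ring, at (216,205) in the left crop, sits centred between the open fingers, so I'll grip it.

Request:
{"fn": "servo_tool", "kwargs": {"moves": [0.04,0,0,0,0,0,0,0,0,0,0,0,0,0,0,0,0,0,0,0,0,0,0,0,0,0,0,0,0,0,0,0,0,0,0,0], "jaw": 0, "grip_force": 35}}

```text
time: 8.88
tool_pos: [0.4817, 0.3191, 0.0209]
orientation: [3.141, -0.001, 0.785]
force: [-0.3, -0.5, 6.0]
finger_gap: 0.389
grasp_force: 34.8
```

Request:
{"fn": "servo_tool", "kwargs": {"moves": [0,0,-1,0,0,0,0,0,-1,0,0,0,0,0,-1,0,0,0,0,0,-1,0,0,0,0,0,-1,0,0,0,-0.52,0.92,0,0,0,0,-0.52,0.92,0,0,0,0,-0.52,0.92,0,0,0,0,-0.52,0.92,0,0,0,0,-0.52,0.92,0,0,0,0,-0.52,0.92,0,0,0,0,-0.52,0.92,0,0,0,0,-0.52,0.92,0,0,0,0,-0.52,0.92,0,0,0,0,-0.52,0.92,0,0,0,0,-0.52,0.92,0,0,0,0,-0.52,0.92,0,0,0,0,-0.52,0.92,0,0,0,0,-0.52,0.92,0,0,0,0,0,0,0,0,0,0]}}

```text
time: 11.38
tool_pos: [0.5807, -0.0391, 0.1449]
orientation: [3.141, -0.0, 0.782]
force: [-0.1, 0.2, -0.3]
finger_gap: 0.39
grasp_force: 35.0
```

```bash
python3 - <<'E'
from h import *
s,R=st();p,d=eyes.get_image("scene");q,e=eyes.get_image("top");np.savez("s1.npz",p=p,d=d,q=q,e=e)
x=s["tool_pos"]
# overlay: expected ring (axis at TCP, bottom = TCP-.0179) and expected arbor/hub
K=5;l,t=255,120
im=cv2.resize(p[t:t+120,l-40:l+120],(800,600),interpolation=2)
def dr(P,c):cv2.polylines(im,[((proj("scene",P)-[l-40,t]+.5)*K).astype(int)],True,c,1)
for z in(-.0179,.0121):
    dr(circ((x[0],x[1],x[2]+z),.017,0),(0,0,255))
dr(circ((x[0],x[1],x[2]-.0179),.0095,0),(0,0,255))
w=(.581,-.0365,.0)
for r,z in((.028,.066),(.008,.108),(.076,.0485),(.004,.112)):dr(circ(w,r,z),(0,255,0))
cv2.imwrite("pics/c3.png",im)
for n,dd in(("scene",d),("top",e)):
    for r in finder.silhouettes(n,"spacer"):print(n,r["p"],r["box"])
E
```

```text
t 11.38 pos [ 0.5807 -0.0391  0.1449] rpy [ 3.141 -0.     0.782] F [-0.09  0.16 -0.32] gap 0.39 gf 35.0 q [-0.26  0.6   1.63 -0.    0.91  0.53]
scene 0.67 [381.6, 242.8, 106.8, 105.4]
scene 0.54 [282.1, 160.6, 14.4, 23.7]
scene 0.51 [378.5, 335.2, 38.8, 34.9]
```

View pics/c3.png

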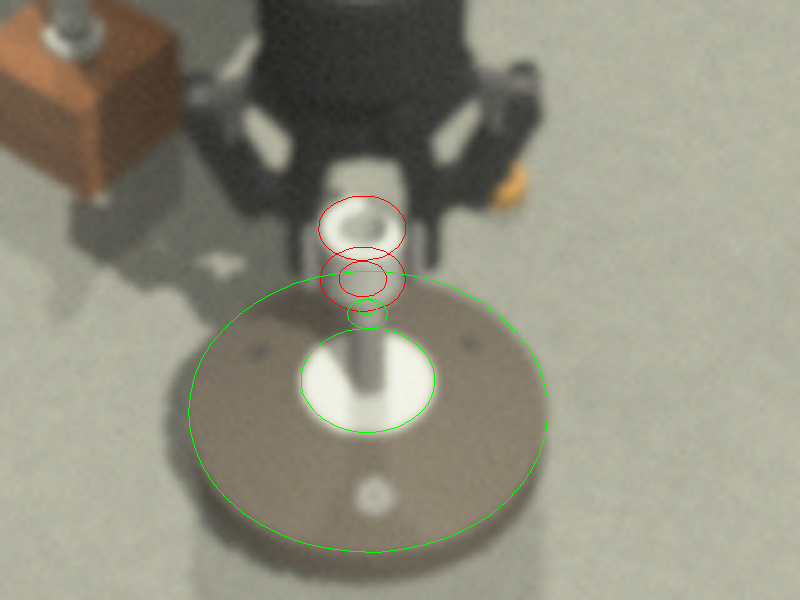

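The overlay of the predicted ring (red) and wheel (green) matches the picture to within about 0.5 mm. The ring's bore is at (364,228) and the arbor axis at x≈368, so I'll correct by about 3 mm and go down.

Request:
{"fn": "servo_tool", "kwargs": {"moves": [0.1,-0.05,0,0,0,0,0,0,0,0,0,0,0,0,0.3,0,0,0,0,0,0.2,0,0,0,0,0,0.2,0,0,0,0,0,0.2,0,0,0,0,0,0.1,0,0,0,0,0,0,0,0,0]}}

```text
time: 12.58
tool_pos: [0.5816, -0.035, 0.1202]
orientation: [3.141, -0.001, 0.785]
force: [2.4, -0.5, -2.0]
finger_gap: 0.388
grasp_force: 35.0
```

Request:
{"fn": "servo_tool", "kwargs": {"moves": [0,0,0.3,0,0,0,0,0,0.3,0,0,0,0,0,0.3,0,0,0,0,0,0.2,0,0,0,0,0,0.1,0,0,0,0,0,0.1,0,0,0,0,0,0.05,0,0,0,0,0,0,0,0,0]}}

```text
time: 13.58
tool_pos: [0.5817, -0.035, 0.0867]
orientation: [3.14, -0.001, 0.785]
force: [4.6, -1.1, 0.5]
finger_gap: 0.387
grasp_force: 35.1
```

Request:
{"fn": "servo_tool", "kwargs": {"moves": [0,0,0.05,0,0,0,0,0,0.05,0,0,0,0,0,0.04,0,0,0,0,0,0,0,0,0]}}

```text
time: 14.08
tool_pos: [0.5817, -0.035, 0.0839]
orientation: [3.14, -0.001, 0.785]
force: [4.2, -0.6, 6.4]
finger_gap: 0.393
grasp_force: 35.7
```

Request:
{"fn": "servo_tool", "kwargs": {"moves": [0,0,0,0,0,0,0,0,0,0,0,0,0,0,0,0,0,0,0,0,-0.5,0,0,0,0,0,-1,0,0,0,0,0,-1,0,0,0,0,0,-1,0,0,0,0,0,-1,0,0,0,0,0,-0.5,0,0,0], "jaw": 0.9}}

```text
time: 15.2
tool_pos: [0.5816, -0.0349, 0.2102]
orientation: [3.139, -0.001, 0.785]
force: [0.4, -0.7, -1.0]
finger_gap: 0.898
grasp_force: 0.0
```

```bash
python3 - <<'E'
from h import *
s,R=st();p,d=eyes.get_image("scene");q,e=eyes.get_image("top");np.savez("s2.npz",p=p,d=d,q=q,e=e)
K=5;l,t=215,130
im=cv2.resize(p[t:t+120,l:l+160],(800,600),interpolation=2)
def dr(P,c):cv2.polylines(im,[((proj("scene",P)-[l,t]+.5)*K).astype(int)],True,c,1)
w=(.581,-.0362,0)
for r,z in((.017,.066),(.017,.096),(.028,.066),(.004,.112)):dr(circ(w,r,z),(0,255,0))
cv2.imwrite("pics/c4.png",im)
m=np.zeros(d.shape,bool);u=proj("scene",[(*w[:2],.096)])[0].round().astype(int);m[u[1]-12:u[1]+13,u[0]-12:u[0]+13]=1
P=cloud("scene",d,m);P=P[(np.hypot(P[:,0]-w[0],P[:,1]-w[1])<.02)&(np.hypot(P[:,0]-w[0],P[:,1]-w[1])>.01)&(P[:,2]>.088)]
print(len(P),np.median(P[:,2]),P[:,2].std())
need([.5165,-.283,.200])
E
```

```text
t 15.2 pos [ 0.5816 -0.0349  0.2102] rpy [ 3.139e+00 -1.000e-03  7.850e-01] F [ 0.37 -0.74 -0.95] gap 0.898 gf 0.0 q [-0.25  0.51  1.58  0.    1.05  0.53]
118 0.0943558689508957 0.0038403106647804473
t 15.3 pos [ 0.5819 -0.0349  0.2098] rpy [ 3.139e+00 -2.000e-03  7.850e-01] F [-0.89 -0.87  0.33] gap 0.898 gf 0.0 q [-0.25  0.51  1.58  0.    1.05  0.53]
shift units [-8.86  5.17  0.39]
```

View pics/c4.png

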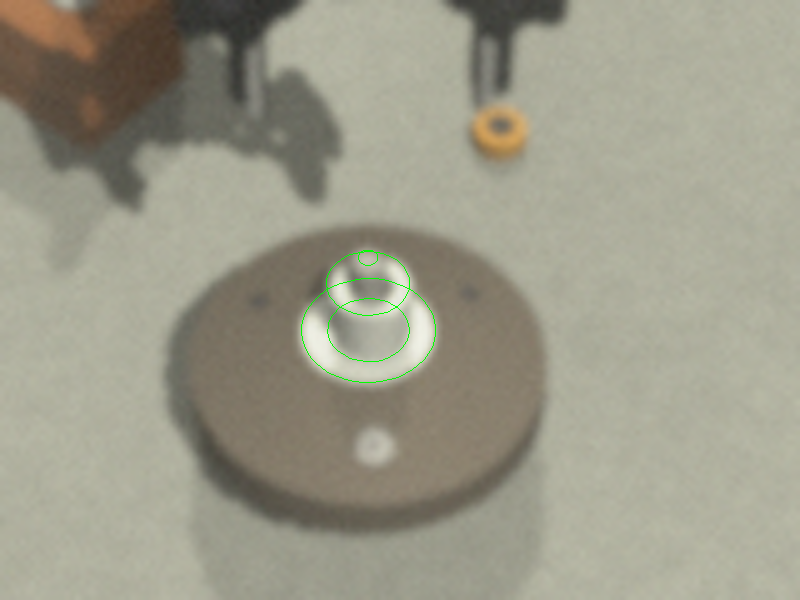

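The ring sits flat on the hub and matches the green outline, with the arbor poking out of its bore at (368,257). Next is the gauge.

Request:
{"fn": "servo_tool", "kwargs": {"moves": [-0.98,0.57,0,0,0,0,-0.98,0.57,0,0,0,0,-0.98,0.57,0,0,0,0,-0.98,0.57,0,0,0,0,-0.98,0.57,0,0,0,0,-0.98,0.57,0,0,0,0,-0.98,0.57,0,0,0,0,-0.98,0.57,0,0,0,0,-1,0.6,0,0,0,0,0,0,0.3,0,0,0,0,0,0.3,0,0,0]}}

```text
time: 16.68
tool_pos: [0.5153, -0.2812, 0.1917]
orientation: [-3.139, -0.0, 0.785]
force: [-0.5, 0.1, 0.6]
finger_gap: 0.899
grasp_force: 0.0
```

```bash
python3 - <<'E'
from h import *
s,R=st();need([.5165,-.283,.095],Ro.from_euler("xyz",[np.pi,0,.785]))
p,d=eyes.get_image("scene")
K=5;l,t=150,50
im=cv2.resize(p[t:t+120,l:l+160],(800,600),interpolation=2)
def dr(P,c):cv2.polylines(im,[((proj("scene",P)-[l,t]+.5)*K).astype(int)],True,c,1)
for r,z in((.014,.060),(.014,.066),(.009,.122)):dr(circ((.5165,-.283,0),r,z),(0,255,0))
x=s["tool_pos"]
for z in(.060,.120):dr(circ((x[0],x[1],0),.009,z),(0,0,255))
cv2.imwrite("pics/c5.png",im)
E
```

```text
t 16.68 pos [ 0.5153 -0.2812  0.1917] rpy [-3.139 -0.     0.785] F [-0.49  0.12  0.61] gap 0.899 gf 0.0 q [-0.69  0.54  1.58  0.    1.02  0.1 ]
t 16.68 pos [ 0.5153 -0.2812  0.1917] rpy [-3.139 -0.     0.785] F [-0.49  0.12  0.61] gap 0.899 gf 0.0 q [-0.69  0.54  1.58  0.    1.02  0.1 ]
shift units [-0.02  0.1   3.87]
turn units [-0.03 -0.   -0.  ]
```

View pics/c5.png

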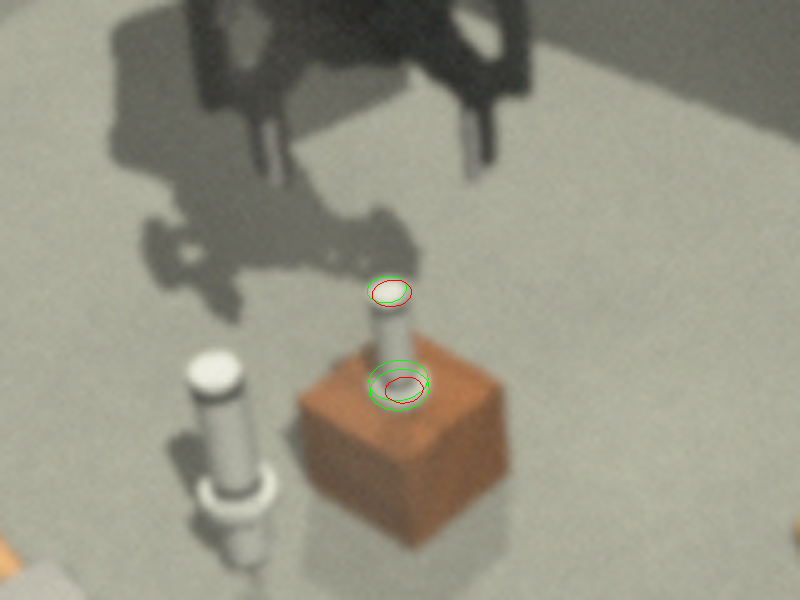

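The gauge's top, at (391,292), lies between the fingers. Both outlines match it within 1–2 mm, and the larger look-alike at (215,370) is well clear.

Request:
{"fn": "servo_tool", "kwargs": {"moves": [0,0.08,0.5,0,0,0,0,0,0.8,0,0,0,0,0,0.8,0,0,0,0,0,0.8,0,0,0,0,0,0.6,0,0,0,0,0,0.35,0,0,0,0,0,0,0,0,0]}}

```text
time: 17.6
tool_pos: [0.5172, -0.2833, 0.0962]
orientation: [-3.14, 0.0, 0.785]
force: [-0.3, -0.4, -1.0]
finger_gap: 0.898
grasp_force: 0.0
```

Request:
{"fn": "servo_tool", "kwargs": {"moves": [0,0,0,0,0,0,0,0,0,0,0,0,0,0,0,0,0,0,0,0,0,0,0,0,0,0,0,0,0,0,0,0,0,0,0,0,0,0,0,0,0,0,0,0,0,0,0,0], "jaw": 0, "grip_force": 45}}

```text
time: 18.6
tool_pos: [0.5174, -0.2837, 0.0974]
orientation: [3.141, -0.0, 0.785]
force: [-1.0, 1.1, 6.5]
finger_gap: 0.198
grasp_force: 43.8
```

Request:
{"fn": "servo_tool", "kwargs": {"moves": [0,0,-0.9,0,0,0,0,0,-0.9,0,0,0,0,0,-0.9,0,0,0,0,0,-0.9,0,0,0,0,0,-0.9,0,0,0,0.95,-0.4,0,0,0,0,0.95,-0.4,0,0,0,0,0.95,-0.4,0,0,0,0,0.95,-0.4,0,0,0,0,0.95,-0.4,0,0,0,0,0.95,-0.4,0,0,0,0,0.95,-0.4,0,0,0,0,0.95,-0.4,0,0,0,0,0.95,-0.4,0,0,0,0,0.95,-0.4,0,0,0,0,0.95,-0.4,0,0,0,0,0.95,-0.4,0,0,0,0,0.95,-0.4,0,0,0,0,0,0,0,0,0,0]}}

```text
time: 20.98
tool_pos: [0.6439, 0.0282, 0.2083]
orientation: [-3.141, 0.0, 0.787]
force: [-0.1, 0.7, -1.1]
finger_gap: 0.198
grasp_force: 44.3
```

Request:
{"fn": "servo_tool", "kwargs": {"moves": [0,0,0,0,-0.87,0,0,0,0,0,-0.87,0,0,0,0,0,-0.87,0,0,0,0,0,-0.88,0,0,0,0,0,0,0]}}

```text
time: 21.6
tool_pos: [0.6439, 0.0266, 0.2078]
orientation: [-3.14, 0.349, 0.786]
force: [-1.1, -0.8, -1.8]
finger_gap: 0.201
grasp_force: 44.3
```

```bash
python3 - <<'E'
from h import *
n=np.array([np.sin(.349)*np.cos(.785),np.sin(.349)*np.sin(.785),np.cos(.349)])
X=np.array([n[2]*np.cos(.785),n[2]*np.sin(.785),-np.sin(.349)])
T=Ro.from_matrix(np.c_[X,np.cross(-n,X),-n])
spot=np.array([.620,.002,.058]);need(spot+n*.0994,T)
s,R=st();z=-R.apply([0,0,1]);tip=s["tool_pos"]-z*.0794;print("tip pred",tip,"z",z)
p,d=eyes.get_image("scene");q,e=eyes.get_image("top");np.savez("s3.npz",p=p,d=d,q=q,e=e)
K=5;l,t=215,110
im=cv2.resize(p[t:t+120,l:l+160],(800,600),interpolation=2)
def dr(P,c):cv2.polylines(im,[((proj("scene",P)-[l,t]+.5)*K).astype(int)],True,c,1)
def gc(r,h):
    a=circ((0,0,0),r,0);return s["tool_pos"]+R.apply(a)+z*(h-.0374)
for r,h in((.009,-.025),(.014,0),(.014,.006),(.009,.062),(.001,-.042)):dr(gc(r,h),(0,0,255))
dr(circ(spot,.001,0),(0,255,0))
cv2.imwrite("pics/c6.png",im)
E
```

```text
t 21.6 pos [0.6439 0.0266 0.2078] rpy [-3.14   0.349  0.786] F [-1.06 -0.8  -1.76] gap 0.201 gf 44.3 q [-0.02  0.71  1.22 -0.25  1.46  0.82]
shift units [0.76 0.02 2.12]
turn units [-0.01  0.    0.01]
t 21.6 pos [0.6439 0.0266 0.2078] rpy [-3.14   0.349  0.786] F [-1.06 -0.8  -1.76] gap 0.201 gf 44.3 q [-0.02  0.71  1.22 -0.25  1.46  0.82]
tip pred [0.62461427 0.00745934 0.13318085] z [0.24306493 0.24119562 0.93954463]
```

View pics/c6.png

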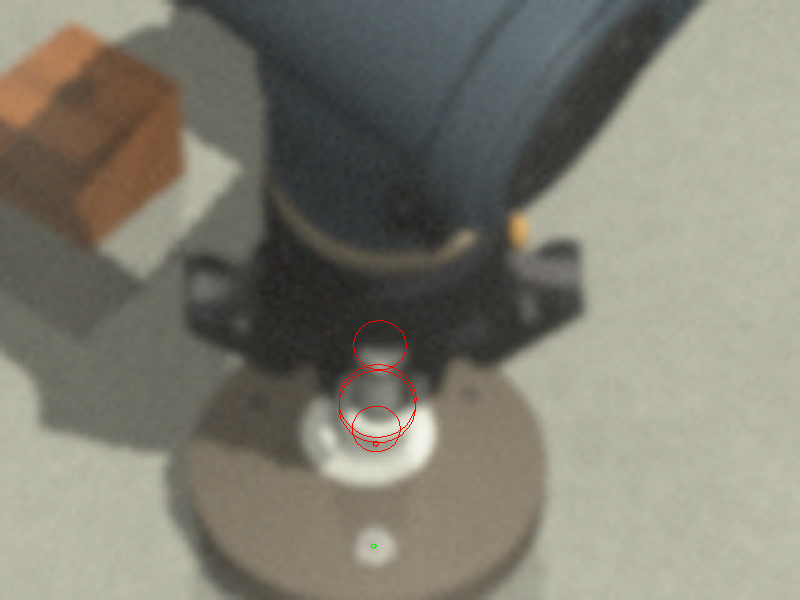

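The spot marker falls on the pad's middle at (374,546), and the gauge hangs where the outline predicts. I'll go to about 8 mm above the pad and check again.

Request:
{"fn": "servo_tool", "kwargs": {"moves": [0.38,0,0,0,0,0,0.38,0,0.3,0,0,0,0,0,0.6,0,0,0,0,0,0.6,0,0,0,0,0,0.6,0,0,0,0,0,0.4,0,0,0,0,0,0.1,0,0,0,0,0,0,0,0,0]}}

```text
time: 22.7
tool_pos: [0.641, 0.0233, 0.1418]
orientation: [3.141, 0.349, 0.785]
force: [0.2, -0.5, -1.4]
finger_gap: 0.199
grasp_force: 44.3
```

```bash
python3 - <<'E'
from h import *
n=np.array([np.sin(.349)*np.cos(.785),np.sin(.349)*np.sin(.785),np.cos(.349)])
spot=np.array([.620,.002,.058]);need(spot+n*.0794)
s,R=st();z=-R.apply([0,0,1])
ims=[]
for c,l,t in(("scene",268,165),("top",232,140)):
    p,d=eyes.get_image(c);im=cv2.resize(p[t:t+70,l:l+50],(400,560),interpolation=2)
    def dr(P,k):cv2.polylines(im,[((proj(c,P)-[l,t]+.5)*8).astype(int)],True,k,1)
    for r,h in((.009,-.025),(.014,0),(.014,.006),(.009,.062),(.003,-.042)):dr(s["tool_pos"]+R.apply(circ((0,0,0),r,0))+z*(h-.0374),(0,0,255))
    dr(spot+R.apply(circ((0,0,0),.008,0)),(0,255,0));ims.append(im)
cv2.imwrite("pics/c7.png",np.hstack(ims))
E
```

```text
t 22.7 pos [0.641  0.0233 0.1418] rpy [3.141 0.349 0.785] F [ 0.25 -0.49 -1.36] gap 0.199 gf 44.3 q [-0.03  0.78  1.28 -0.26  1.34  0.85]
shift units [0.02 0.01 0.39]
t 22.7 pos [0.641  0.0233 0.1418] rpy [3.141 0.349 0.785] F [ 0.25 -0.49 -1.36] gap 0.199 gf 44.3 q [-0.03  0.78  1.28 -0.26  1.34  0.85]
```

View pics/c7.png

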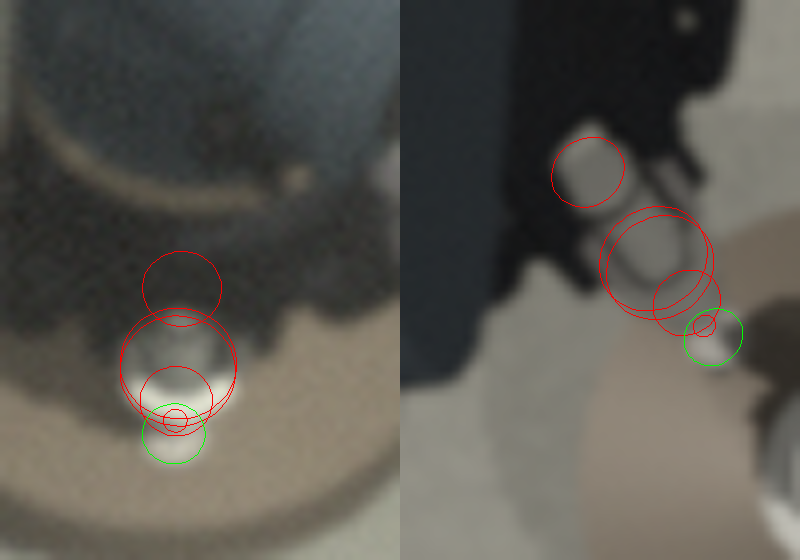

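```bash
cat > f.py <<'E'
from h import *
n=np.array([.2418,.2418,.9397]);f=[];x=[]
for i in range(12):
    eyes.get_image("top");s=telemetry.sense();f.append(s["force"]@n);x.append(s["tool_pos"])
print("Fn",np.mean(f).round(2),"sd",np.std(f).round(2),"along n",(np.mean(x,0)@n).round(5),np.mean(x,0).round(4));st()
E
python3 f.py
```

```text
Fn -1.04 sd 0.67 along n 0.29412 [0.641  0.0235 0.142 ]
t 23.4 pos [0.6408 0.0234 0.1417] rpy [3.142 0.349 0.785] F [-0.59 -1.03 -1.93] gap 0.199 gf 44.3 q [-0.03  0.78  1.28 -0.26  1.34  0.85]
```

Request:
{"fn": "servo_tool", "kwargs": {"moves": [0,0,0.1,0,0,0,0,0,0.1,0,0,0,0,0,0.1,0,0,0,0,0,0.08,0,0,0,0,0,0.06,0,0,0,0,0,0.04,0,0,0,0,0,0.03,0,0,0,0,0,0,0,0,0,0,0,0,0,0,0]}}

```text
time: 24.52
tool_pos: [0.6378, 0.0204, 0.13]
orientation: [3.141, 0.349, 0.785]
force: [0.6, 1.6, 2.1]
finger_gap: 0.194
grasp_force: 44.6
```

```bash
python3 f.py
```

```text
Fn 2.21 sd 0.36 along n 0.28113 [0.6378 0.0204 0.1298]
t 25.12 pos [0.6378 0.0203 0.1297] rpy [3.142 0.349 0.785] F [-0.03  0.99  1.47] gap 0.196 gf 44.6 q [-0.03  0.79  1.29 -0.26  1.31  0.85]
```

Request:
{"fn": "servo_tool", "kwargs": {"moves": [0,0,0.03,0,0,0,0,0,0,0,0,0,0,0,0,0,0,0]}}

```text
time: 25.5
tool_pos: [0.6376, 0.0202, 0.1291]
orientation: [3.142, 0.349, 0.785]
force: [-0.5, 1.5, 3.5]
finger_gap: 0.197
grasp_force: 44.6
```

```bash
python3 f.py; python3 - <<'E'
from h import *
s,R=st();z=-R.apply([0,0,1]);spot=np.array([.620,.002,.058]);ims=[]
for c,l,t in(("scene",268,165),("top",232,140)):
    p,d=eyes.get_image(c);im=cv2.resize(p[t:t+70,l:l+50],(400,560),interpolation=2)
    def dr(P,k):cv2.polylines(im,[((proj(c,P)-[l,t]+.5)*8).astype(int)],True,k,1)
    for r,h in((.014,0),(.003,-.038)):dr(s["tool_pos"]+R.apply(circ((0,0,0),r,0))+z*(h-.0374),(0,0,255))
    dr(spot+R.apply(circ((0,0,0),.008,0)),(0,255,0));ims.append(im)
cv2.imwrite("pics/c8.png",np.hstack(ims))
E
```

```text
Fn 2.89 sd 0.51 along n 0.28033 [0.6376 0.0202 0.1291]
t 26.1 pos [0.6375 0.0202 0.129 ] rpy [-3.142  0.349  0.785] F [-0.36  1.27  3.07] gap 0.198 gf 44.6 q [-0.03  0.79  1.3  -0.26  1.31  0.85]
t 26.1 pos [0.6375 0.0202 0.129 ] rpy [-3.142  0.349  0.785] F [-0.36  1.27  3.07] gap 0.198 gf 44.6 q [-0.03  0.79  1.3  -0.26  1.31  0.85]
```

View pics/c8.png

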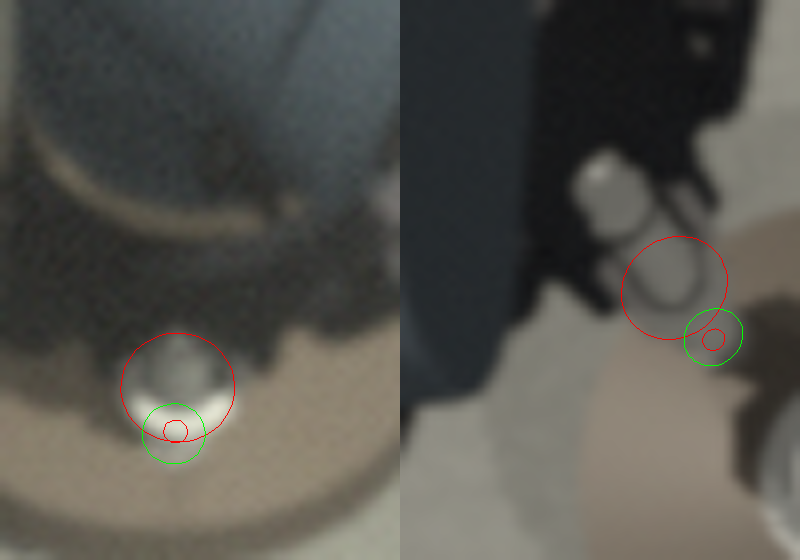

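The left crop shows the gauge's collar on the predicted outline and the point inside the pad. The spring force is about 3.9 N above baseline, which is half way in, so I'll hand it in.

```bash
python3 -c "
from cell import finish_job
print(finish_job())"
```

```text
the job is handed in; nothing more can be done
None
```

I handed the job in at about 26 s with the tall ring flat on the hub and released, and the gauge held square on the pad at about 3.9 N, plunger roughly half way in; the hand-in returned no verdict.

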